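# Unfold the chopping board

## Robot

A 6-joint arm with a two-finger parallel gripper is mounted at the origin on a cart in front of the work surface, level with it; the furniture and walls round the work are solid. World frame = base frame: x ahead of the robot, y to its left, z up, the work surface at z = 0. Lengths are in mm, angles in rad, forces in N, time in s.
With the tool pointing down it reaches from about 325 to 750 mm from the base axis. Payload 7.6 kg.
Tool frame: the origin (TCP) lies on the mounting face of the last link; the fingertips stand 173 mm ahead of it and the grasp point (between the pads) lies arm.hold_point_z ahead of it (arm.hold_point_z is the distance from the TCP to the grasp point, in mm); z points along the fingers, x is the direction in which the jaws open and shut, and the axes are right-handed (so a half turn about z gives the same grasp; the last joint's range is limited). The gripper opens to 85 mm and grips with 20 to 120 N. Pads are 22 mm wide; open, the fingers measure 114 mm over their backs; the gripper's body (76 mm by 85 mm) begins 54 mm behind the grasp point. The pads swing forward as they close: fully open they stand 13 mm farther back than shut.
Start: joints at [1.273, 0.052, 1.401, -0, 1.689, -0.07], TCP at [118.54, 511.446, 404.723] pointing down, gripper open.
Joint ranges: [-2.9, 2.9], [-0.91, 2.17], [0.12, 2.37], [-1.06, 4.2], [0.26, 2.73], [-2.93, 2.93]. Speed limits (rad/s): [2.57, 2.57, 3.01, 3.14, 3.14, 3.14].

## Interface

Orientations are given as a rotation vector (axis times angle).
In Python, from station import arm, viewer, job gives the robot as it stands.
- The arm moves only by the tool step_arm, never from a script. Its argument "moves" is a list of rows, each a list of 6 numbers: the shift along the world's x, y, z in units of 250 mm (1.0 is 250 mm), then the turn, a rotation vector about the world's x, y, z in units of 30 degrees (1.0 is 30 degrees). A call has 1 to 10 rows; each row shifts and turns the pose as measured when the row begins; what a row does not reach is not made up. A row lasts 1/10 s, in which the tool goes at most 50 mm and 8.59 degrees, less where a joint would pass 70% of its speed; a pose out of reach is approached as far as the arm can. A call with a number of a shift or a turn outside -1 to 1 is refused whole. A call with a gripper value outside its range is refused whole. "claw" is the gripper command: -1 is shut, 1 is fully open, values between are in proportion, set as the call begins (left out, the last holds). The fingers move at their own pace and stop on an object; the grip force is fixed at half the most. Time passes only in rows, so rows that do not move let the fingers close. It gives the time, the measured TCP pose, the force and the opening at its end, in the units of the state.
- arm.state(): the state, without advancing time (a new reading comes with each control period).
- viewer.camera(name): name is "scene" or "top"; returns a dict with "img" (384x512x3 uint8, red, green, blue), "fx", "fy", "cx", "cy" (pixels), "R" (3x3) and "t" (3): a world point X has camera coordinates R X + t. Camera axes: x right, y down, z forward; pixel columns grow to the right and rows downward; lengths in mm; the calibration is good to about 2 mm. A picture is of the moment at which its call begins. There is no depth.
- job.close_job(): hands the job in, once; it reports no verdict.
The state is a dict: "time_s": time; "joint_pos": joint angles; "joint_vel": joint speeds; "joint_efforts": joint torques, N m; "tool_pos": TCP position; "orientation": TCP orientation; "force": force on the tool from outside, world axes, zero at the start; "ft_torque": the same for the moment, N m; "finger_gap": opening from 0.0 (shut) to 1.0 (fully open).
Only numpy, scipy, OpenCV 4.12 (cv2) and the standard library are available. Lean on these libraries where they do the work, as an engineer would, in place of code of your own. Each camera call takes 0.05 s, during which the arm holds its last target. There are 200 camera calls.

## Task

Unfold the chopping board on the worktop. First slide the tin aside along the worktop, until it is wholly clear of the place where the raised half of the board will land; then turn that half over its hinge with the fingertips and press it down until it lies flat on the worktop beside the other half. Only push things: do not grip, lift or tip the tin, do not pinch the board or force it hard, and leave everything else where it stands.

Things in the scene. Friction and masses are not known exactly. Their poses are not given: they have to be found in the camera images.
- board: Folding chopping board of light wood: two halves, each 180 mm along the seam (x), 140 mm across it (y), 16 mm thick, on 2 mm feet. Origin on the worktop under the middle of the seam, z up. The lower half lies at y = 0 to 140 mm, top at 18 mm, fixed to the worktop; the other half, the leaf, stands ajar over it. The hinge axis runs along x at y = 0, 18 mm above the worktop.
- landing (a point): middle of the place on the worktop where the leaf will land (fixed to the board at x = 0, y = -70 mm, z = 0). The unfolded leaf covers x from -90 to 90 mm and y from 0 to -140 mm in the board's axes, its upper face 18 mm above the worktop.
- leaf (a joint): angle of the leaf about the hinge axis, rad: 0 folded down on the lower half, 1.57 upright, 3.14 (its stop) flat on the worktop on the board's -y side. It starts ajar at 0.4 to 0.7. The hinge is stiff: the leaf (0.25 kg) stays at any angle where it is left, and takes about 3 to 5 N at its free edge to raise.
- leaf_edge (a point): middle of the free edge of the leaf, half-way through its 16 mm thickness, 140 mm from the hinge axis; the face towards the lower half lies 8 mm from this point.
- tin_center (a point): centre (half-way up, 29 mm above the worktop) of a round tin, 75 mm across and 58 mm high, about 0.25 kg, standing loose on the worktop on the -y side of the seam, where the leaf will land.
- tin: the same tin; origin at the centre of its underside, z up along its axis.
- bowl_2: bystander: white bowl, 114 mm across, 51 mm high; origin at the centre of its underside.
- mug_1: bystander: white mug, 98 mm high, 89 mm across, with a handle; origin at the centre of its underside.
- garlic: bystander: bulb of garlic, 56 mm; origin at the centre of its underside.
- tape_measure: bystander: tape measure, 32 x 84 x 66 mm, standing on edge; origin at the centre of its underside.
There are look-alikes about, which are no part of the job. Leave any red look-alike of the tin alone.

How it is judged:
By the outcome, as a careful person would: the job done as asked, in the order asked, and still so for the second after the job is handed in, with the robot touching nothing.
It also fails if it takes over 64 s, if anything falls off the work surface, if the arm or the gripper's body presses on something with over 40 N, if the wrist force passes 120 N, or if a joint passes its speed limit or range.

## Working session

There is one attempt and no reset: what is moved stays moved. The work goes in short steps, Python scripts to look and compute and a tool call to move; the robot and the scene stay as the last step left them, time stands still between calls to the robot, and variables do not carry over. Pictures are saved under pics/ and viewed, about 8 in all and at most 12, crops included, and the job is handed in when it is done.

Besides the shell and the picture viewer there is one more tool, called after "Call:" as a command line: name --pt "numbers of a row" for each row, then --argument value for the rest. step_arm: Moves the arm, as the interface text tells. Shifts and turns lie within -1 to 1; 1 stands for 250 mm of shift or 30 degrees of turn. Its arguments: {"type":"object","properties":{"moves":{"type":"array"},"claw":{"type":"number"}},"required":["moves"]}

```bash
mkdir -p pics; ls
python3 - <<'E'
from station import arm, viewer, job
import cv2,numpy as np
print(arm.state(), arm.hold_point_z)
for n in("scene","top"):
    c=viewer.camera(n); cv2.imwrite(f"pics/{n}0.png",cv2.resize(c["img"][:,:,::-1],(800,600),interpolation=cv2.INTER_CUBIC))
    print(n,c["fx"],c["fy"],c["cx"],c["cy"],np.round(c["R"],4).tolist(),np.round(c["t"],1).tolist())
E
```

```text
pics
{'time_s': 0.0, 'joint_pos': array([ 1.27270623e+00,  5.28444928e-02,  1.40171482e+00,  1.89215967e-05,
        1.68858958e+00, -7.02619478e-02]), 'joint_vel': array([ 0.00136322,  0.00207282,  0.00063587, -0.00029011, -0.00084459,
       -0.00150376]), 'joint_efforts': array([-5.52855749e-05, -3.81667936e+01, -3.60192633e+01,  1.31475225e-06,
        6.15570330e-03, -5.39125199e-05]), 'tool_pos': array([118.52671048, 511.42019831, 403.87316847]), 'orientation': array([ 2.45887068e+00,  1.95400163e+00, -2.03200636e-03]), 'force': array([-0.03903624, -0.558214  , -0.19132813]), 'ft_torque': array([0.07427942, 0.0038104 , 0.06505886]), 'finger_gap': 1.0029712806996607} 154.70000000000002
scene 374.96714732602027 374.96714732602027 259.4312347105823 184.52389893423916 [[0.8049, -0.593, -0.0223], [-0.3347, -0.4226, -0.8423], [0.4901, 0.6854, -0.5386]] [-491.3, 252.5, 825.2]
top 355.1750436815131 355.1750436815131 254.41376432425338 188.6092387029789 [[0.0706, -0.9975, 0.0056], [-0.9745, -0.0702, -0.2131], [0.213, 0.0096, -0.977]] [-25.1, 619.7, 1146.3]
```

View pics/scene0.png

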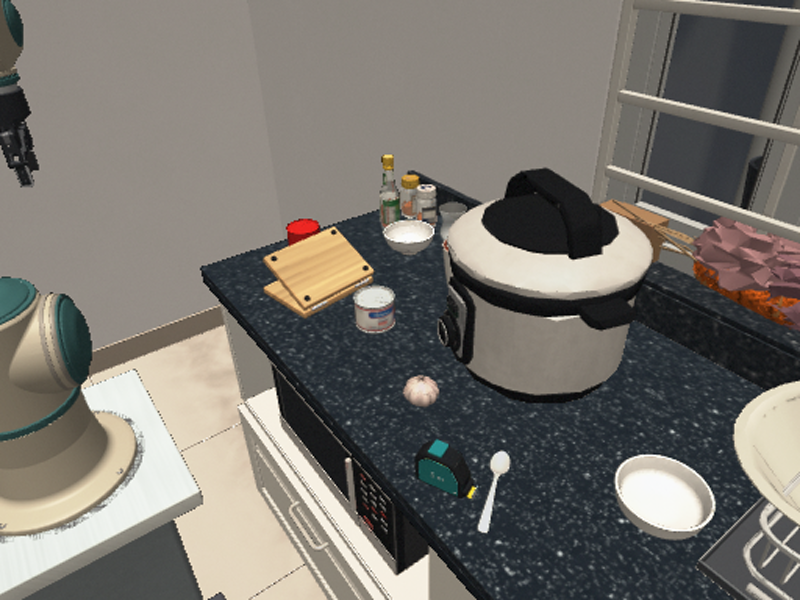

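View pics/top0.png

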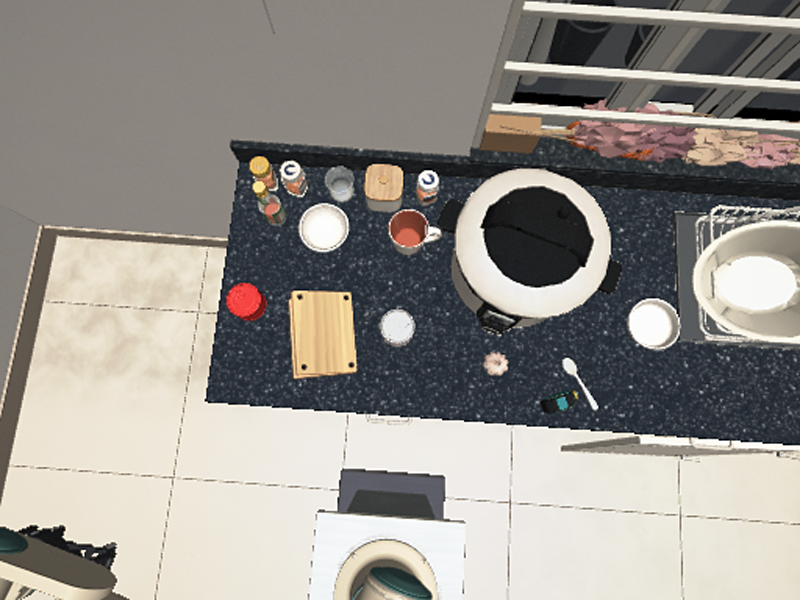

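The scene view shows the board ajar at (265–373, 228–310), with its seam on the right, and the white tin at (375,310). In the top view the board is at (290–357, 290–377), the tin at (397,327), the mug at (408,232) and the garlic at (495,363). The red tin at (245,300) must be left alone. I'll take crops next to get accurate pixels.

Run:
```python
import cv2,numpy as np
from station import viewer
a=viewer.camera("scene")["img"][130:220,160:270,::-1]; b=viewer.camera("top")["img"][175:250,170:280,::-1]
def up(im,r0,c0):
    o=cv2.resize(im,None,fx=7,fy=7,interpolation=cv2.INTER_CUBIC)
    o=np.ascontiguousarray(o)
    for i in range(0,im.shape[1],10):
        cv2.line(o,(i*7+3,0),(i*7+3,8),(0,255,255),1); cv2.putText(o,str(c0+i),(i*7,20),0,.4,(0,255,255))
    for i in range(0,im.shape[0],10):
        cv2.line(o,(0,i*7+3),(8,i*7+3),(0,255,255),1); cv2.putText(o,str(r0+i),(10,i*7+7),0,.4,(0,255,255))
    return o[:600,:800]
cv2.imwrite("pics/s1.png",up(a,130,160));cv2.imwrite("pics/t1.png",up(b,175,170))
```

```text
(no output)
```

View pics/s1.png

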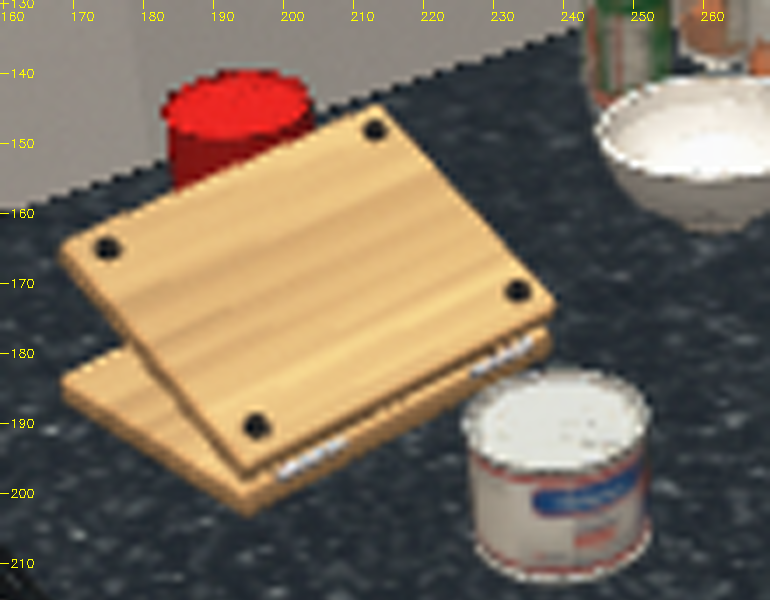

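View pics/t1.png

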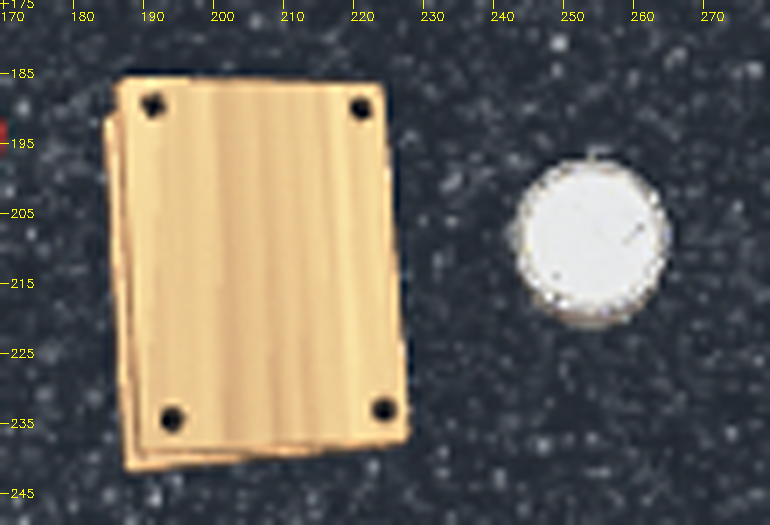

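```bash
cat > geo.py <<'E'
import numpy as np
from scipy.optimize import least_squares
from station import viewer
C={n:viewer.camera(n) for n in("scene","top")}
def proj(n,X):
    c=C[n]; p=np.asarray(c["R"])@X+c["t"]; return np.array([c["fx"]*p[0]/p[2]+c["cx"],c["fy"]*p[1]/p[2]+c["cy"]])
def ray(n,uv,z):
    c=C[n]; R=np.asarray(c["R"]); o=-R.T@c["t"]; d=R.T@[(uv[0]-c["cx"])/c["fx"],(uv[1]-c["cy"])/c["fy"],1]; return o+d*(z-o[2])/d[2]
def tri(a,b):
    return least_squares(lambda X:np.r_[proj("scene",X)-a,proj("top",X)-b],[500,0,30.]).x
def leafpt(p,x,s,t):  # s along leaf, t from inner face out
    a=p[3]; return b2w(p,x,s*np.cos(a)-t*np.sin(a),18+s*np.sin(a)+t*np.cos(a))
def b2w(p,x,y,z):
    c,s=np.cos(p[2]),np.sin(p[2]); return np.array([p[0]+c*x-s*y,p[1]+s*x+c*y,z])
E
python3 - <<'E'
from geo import *
L=[("scene",-90,140,168.1,164.9),("scene",90,140,213.9,144.6),("scene",90,0,238.9,172.4),("scene",-90,0,194.3,197),
("top",90,140,186.4,186),("top",90,0,224.1,186.7),("top",-90,0,227.9,237.1),("top",-90,140,189.3,239.6)]
B=[("scene",-90,0,2,195.3,203.1),("scene",-90,140,18,168.4,184.1),("top",90,140,18,184.6,191.4),("top",-90,140,18,187.6,241.7)]
f=lambda p:np.concatenate([proj(n,leafpt(p,x,s,16))-[u,v] for n,x,s,u,v in L]+[proj(n,b2w(p,x,y,z))-[u,v] for n,x,y,z,u,v in B])
r=least_squares(f,[500,100,0,.5]);print(r.x,np.round(r.fun,1))
T=tri([239.3,189.6],[254.1,208.9]);print("tin top",T,ray("top",[254.1,208.9],58))
c,s=np.cos(r.x[2]),np.sin(r.x[2]);d=T[:2]-r.x[:2];print("tin in board",c*d[0]+s*d[1],-s*d[0]+c*d[1])
k=1/1.5625
for n,u,v,z in[("mug",408,232,98),("garlic",495,363,40),("bowl",324,228,51),("cooker left base",455,290,40),("red",245,300,58),("tape",560,402,66),("handle knob",492,325,30),("edge front",365,415,0),("edge front2",500,423,0),("left edge",222,300,0),("glass",339,183,80)]:
    print(n,ray("top",[u*k,v*k],z).round())
for x in(-90,90):print(leafpt(r.x,x,140,8))
E
```

```text
[5.37336237e+02 1.15236194e+02 1.62815463e-01 4.35207323e-01] [-0.4 -0.4 -0.4 -0.   1.7  0.6  1.3 -0.5 -0.6  0.1  0.9 -0.1  1.   0.8
 -0.6  0.5  0.1  1.  -0.7 -1.5 -0.6 -0.2 -1.   0.4]
tin top [551.65342693  15.36338692  55.67841835] [551.39328458  15.29471555  58.        ]
tin in board -2.0612473408619607 -100.87274528932903
mug [755.   6.  98.]
garlic [ 489. -203.   40.]
bowl [766. 197.  51.]
cooker left base [ 646. -108.   40.]
red [586. 352.  58.]
tape [ 414. -338.   66.]
handle knob [ 574. -196.   30.]
edge front [359.  72.   0.]
edge front2 [ 362. -226.    0.]
left edge [593. 422.   0.]
glass [865. 169.  80.]
[428.49506844 222.58991594  84.27803828]
[606.11453542 251.76738922  84.27803828]
```

```bash
cat >> geo.py <<'E'
from scipy.spatial.transform import Rotation as Ro
P=[537.3,115.2,.163,.435]
def ori(az,t=0):  # jaw axis azimuth az; tips tilted t toward board -y about board x
    X=np.array([np.cos(az),np.sin(az),0]); Z=np.array([0,0,-1.]); M=np.c_[X,np.cross(Z,X),Z]
    return Ro.from_rotvec(-t*np.array([np.cos(P[2]),np.sin(P[2]),0]))*Ro.from_matrix(M)
def plan(tcp,R,v=45):
    from station import arm
    s=arm.state(); d=np.asarray(tcp)-s["tool_pos"]; w=(R*Ro.from_rotvec(s["orientation"]).inv()).as_rotvec()
    n=int(np.ceil(max(np.linalg.norm(d)/v,np.degrees(np.linalg.norm(w))/8)))
    print(n,"rows of",np.round(np.r_[d/250,np.degrees(w)/30]/n,3).tolist())
E
python3 - <<'E'
from geo import *
plan([564,84,320],ori(-.188))
for z in(100,150):print(ray("top",[455/1.5625,240/1.5625],z),ray("top",[455/1.5625,290/1.5625],z))
E
```

```text
14 rows of [0.127, -0.122, -0.024, 0.0, -0.0, -0.209]
[743.05756363 -97.17920995 100.        ] [ 631.750229   -102.59546524  100.        ]
[726.50240301 -92.63882374 150.        ] [620.02545236 -97.82003079 150.        ]
```

Call:
step_arm --pt "0.127 -0.122 0 0 0 -0.209" --pt "0.127 -0.122 0 0 0 -0.209" --pt "0.127 -0.122 0 0 0 -0.209" --pt "0.127 -0.122 0 0 0 -0.209" --pt "0.127 -0.122 0 0 0 -0.209" --pt "0.127 -0.122 0 0 0 -0.209" --pt "0.127 -0.122 -0.04 0 0 -0.209" --pt "0.127 -0.122 -0.04 0 0 -0.209" --pt "0.127 -0.122 -0.04 0 0 -0.209" --pt "0.127 -0.122 -0.04 0 0 -0.209" --claw 0.05

```text
time_s: 1.4
tool_pos: [441.6, 195.6, 365.5]
orientation: [-3.121, -0.338, -0.011]
force: [0.9, 1.2, -0.1]
finger_gap: 0.527
```

```bash
python3 -c "
from geo import *
plan([564,84,300],ori(-.188))"
```

```text
4 rows of [0.121, -0.11, -0.064, -0.0, 0.002, -0.191]
```

Call:
step_arm --pt "0.121 -0.11 -0.064 0 0 -0.191" --pt "0.121 -0.11 -0.064 0 0 -0.191" --pt "0.121 -0.11 -0.064 0 0 -0.191" --pt "0.121 -0.11 -0.064 0 0 -0.191" --pt "0 0 0 0 0 0"

```text
time_s: 2.0
tool_pos: [567.4, 80.5, 298.2]
orientation: [-3.125, 0.314, -0.01]
force: [-0.5, 0.8, -0.5]
finger_gap: 0.523
```

```bash
python3 -c "
from geo import *
plan([564,84,190],ori(-.188),20)"
```

```text
6 rows of [-0.001, 0.001, -0.074, -0.001, 0.003, 0.002]
```

Call:
step_arm --pt "0 0 -0.11 0 0 0" --pt "0 0 -0.11 0 0 0" --pt "0 0 -0.11 0 0 0" --pt "0 0 -0.08 0 0 0" --pt "0 0 0 0 0 0"

```text
time_s: 2.6
tool_pos: [563.3, 90.2, 203.6]
orientation: [-3.122, 0.281, -0.033]
force: [-0.7, 0.1, -0.2]
finger_gap: 0.524
```

Run:
```python
from geo import *
from station import arm
print(arm.state()["tool_pos"],arm.state()["force"])
import cv2
cv2.imwrite("pics/s2.png",cv2.resize(viewer.camera("scene")["img"][90:240,120:320,::-1],(800,600),interpolation=cv2.INTER_CUBIC))
```

```text
[564.47201418  90.04012145 206.77669703] [0.09011262 0.25436812 1.15734697]
```

View pics/s2.png

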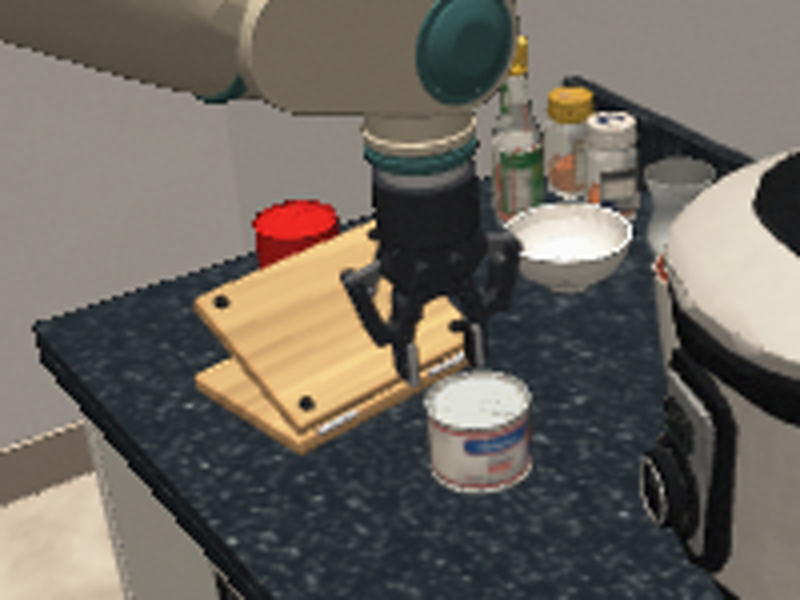

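Call:
step_arm --pt "0 -0.01 -0.05 0 0 0" --pt "0 -0.005 -0.03 0 0 0" --pt "0 0 0 0 0 0" --pt "-0.008 -0.045 0 0 0 0" --pt "-0.008 -0.045 0 0 0 0" --pt "-0.008 -0.045 0 0 0 0"

```text
time_s: 3.35
tool_pos: [559.4, 51.0, 190.3]
orientation: [-3.119, 0.278, -0.055]
force: [-1.1, 1.7, -0.2]
finger_gap: 0.526
```

Call:
step_arm --pt "-0.008 -0.04 0 0 0 0" --pt "-0.008 -0.04 0 0 0 0" --pt "-0.008 -0.04 0 0 0 0" --pt "-0.008 -0.04 0 0 0 0" --pt "-0.008 -0.04 0 0 0 0" --pt "-0.008 -0.04 0 0 0 0" --pt "-0.008 -0.04 0 0 0 0"

```text
time_s: 4.05
tool_pos: [543.8, -26.4, 190.5]
orientation: [-3.118, 0.281, -0.055]
force: [0.9, 1.6, -1.8]
finger_gap: 0.522
```

Run:
```python
from geo import *
from station import arm
print(arm.state()["tool_pos"],arm.state()["force"])
import cv2
t=viewer.camera("top")["img"][140:260,160:320,::-1];s=viewer.camera("scene")["img"][120:240,160:320,::-1]
cv2.imwrite("pics/s3.png",cv2.resize(np.hstack([s,t]),(800,300),interpolation=cv2.INTER_CUBIC))
```

```text
[543.80695313 -26.99642887 190.58411534] [ 0.03706379  0.05045758 -0.3015907 ]
```

View pics/s3.png

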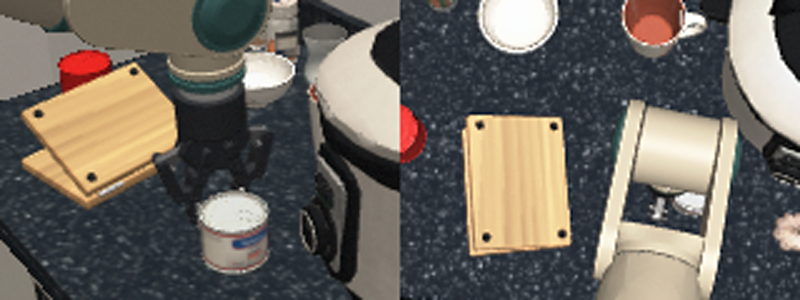

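The tin is moving and staying upright. The scene crop puts its top at about (233,207), and the arm hides it in the top view. I'll keep pushing.

Call:
step_arm --pt "-0.008 -0.04 0 0 0 0" --pt "-0.008 -0.04 0 0 0 0" --pt "-0.008 -0.04 0 0 0 0" --pt "-0.005 -0.03 0 0 0 0" --pt "0 0 0 0 0 0" --pt "0.01 0.05 0 0 0 0" --pt "0.01 0.05 0 0 0 0" --pt "0 0 0.18 0 0 0" --pt "0 0.02 0.18 0 0 0" --pt "0 0.18 0.18 0 0 0" --claw 0.05

```text
time_s: 5.25
tool_pos: [539.9, 2.2, 312.2]
orientation: [-3.118, 0.284, -0.034]
force: [0.6, -0.1, -0.3]
finger_gap: 0.526
```

Call:
step_arm --pt "0 0.18 0.1 0 0 0" --pt "0 0.18 0.05 0 0 0" --pt "0 0.18 0 0 0 0" --pt "0 0.18 0 0 0 0" --pt "0 0.18 0 0 0 0" --claw -1

```text
time_s: 5.75
tool_pos: [537.7, 238.5, 359.5]
orientation: [-3.114, 0.283, -0.059]
force: [0.6, 0.1, 0.2]
finger_gap: 0.0
```

Run:
```python
from geo import *
from station import arm
print(arm.state()["tool_pos"],arm.state()["force"],arm.state()["joint_pos"])
import cv2
t=viewer.camera("top")["img"][140:260,160:320,::-1];s=viewer.camera("scene")["img"][120:240,160:320,::-1]
cv2.imwrite("pics/s4.png",cv2.resize(np.hstack([s,t]),(800,300),interpolation=cv2.INTER_CUBIC))
```

```text
[537.00288856 241.53807033 358.70079628] [ 0.62720608 -0.50094133 -0.1943883 ] [ 3.60256296e-01  2.37382271e-01  1.28844371e+00 -1.57332888e-03
  1.57644267e+00  5.35084760e-01]
```

View pics/s4.png

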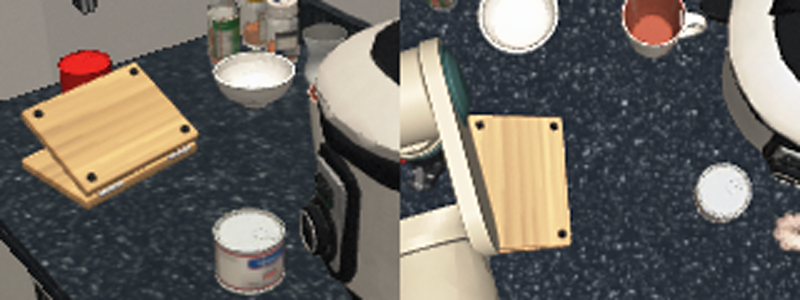

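The tin now stands upright, with its top at (249,230) in the scene crop and (323,190) in the top crop. The leaf hasn't moved. Next I'll check the clearance and plan the leaf trajectory.

```bash
cat >> geo.py <<'E'
X0=-30
def tip2tcp(y,z,t):  # tip centre in board plane -> TCP
    return b2w(P,X0,y+173*np.sin(t),z+173*np.cos(t))
def wedge(a,t,off,ins=25):
    E=np.array([140*np.cos(a),18+140*np.sin(a)]);u=np.array([np.sin(t),np.cos(t)]);n=np.array([-np.cos(t),np.sin(t)])
    return E-n*off-u*ins
E
python3 - <<'E'
from geo import *
T=tri([259.6,212],[289.2,216]);d=T[:2]-P[:2];c,s=np.cos(.163),np.sin(.163);print("tin",T,"board",c*d[0]+s*d[1],-s*d[0]+c*d[1])
t=.8; w=wedge(.435,t,26); print(w,tip2tcp(*w,t)); 
h=w+np.array([np.sin(t),np.cos(t)])*110; print("pre",tip2tcp(*h,t)); plan(tip2tcp(*h,t),ori(P[2],t)); print(ori(P[2],t).as_matrix().round(2))
E
```

```text
tin [ 535.62546471 -105.0278382    53.99412664] board -37.39072928523295 -217.0369511184345
[127.14227809  40.92853009] [466.92584323 358.24622749 161.45879081]
pre [454.12052885 436.10944752 238.09652884]
7 rows of [-0.048, 0.115, -0.069, -0.224, 0.011, 0.085]
[[ 0.99  0.11  0.12]
 [ 0.16 -0.69 -0.71]
 [-0.    0.72 -0.7 ]]
```

Call:
step_arm --pt "-0.05 0.18 0 -0.1 0 0.08" --pt "-0.05 0.18 0 -0.1 0 0.08" --pt "-0.05 0.15 0 -0.25 0.01 0.08" --pt "-0.05 0.12 -0.06 -0.25 0.01 0.08" --pt "-0.05 0.12 -0.08 -0.25 0.01 0.08" --pt "-0.05 0.08 -0.08 -0.25 0.01 0.08" --pt "-0.05 0 -0.08 -0.25 0.01 0.08" --pt "0 0 0 0 0 0" --claw -1

```text
time_s: 6.85
tool_pos: [452.2, 438.8, 283.6]
orientation: [2.37, 0.156, 0.088]
force: [-0.0, 0.0, -0.9]
finger_gap: -0.001
```

```bash
python3 -c "
from geo import *
from station import arm
s=arm.state();print(s['joint_pos'].round(2),s['tool_pos'],s['force'])
t=.8;w=wedge(.435,t,26);h=w+np.array([np.sin(t),np.cos(t)])*110;plan(tip2tcp(*h,t),ori(P[2],t))"
```

```text
[ 0.8   0.56  1.08 -0.63  1.94  0.58] [453.92569402 438.270371   288.04511489] [-0.33623683 -0.16706345  0.41258312]
2 rows of [0.0, -0.004, -0.1, -0.042, 0.018, 0.026]
```

Call:
step_arm --pt "0 0 -0.12 -0.045 0.02 0.03" --pt "0 0 -0.08 -0.045 0.02 0.03" --pt "0 0 0 0 0 0"

```text
time_s: 7.25
tool_pos: [458.0, 435.7, 243.7]
orientation: [2.346, 0.184, 0.087]
force: [-0.1, 0.6, -0.4]
finger_gap: -0.0
```

```bash
python3 -c "
from geo import *
t=.8;w=wedge(.435,t,26);plan(tip2tcp(*w,t),ori(P[2],t),20)"
```

```text
6 rows of [0.006, -0.052, -0.057, -0.004, 0.003, 0.001]
```

Call:
step_arm --pt "0.006 -0.052 -0.057 0 0 0" --pt "0.006 -0.052 -0.057 0 0 0" --pt "0.006 -0.052 -0.057 0 0 0" --pt "0.006 -0.052 -0.057 0 0 0" --pt "0 0 0 0 0 0"

```text
time_s: 7.85
tool_pos: [467.0, 383.1, 198.6]
orientation: [2.362, 0.17, 0.107]
force: [-0.7, 0.3, 0.0]
finger_gap: 0.003
```

Run:
```python
from geo import *
t=.8;w=wedge(.435,t,26);plan(tip2tcp(*w,t),ori(P[2],t),20)
import cv2
s=C["scene"]["img"][120:220,130:290,::-1]
cv2.imwrite("pics/s5.png",cv2.resize(s,(800,500),interpolation=cv2.INTER_CUBIC))
```

```text
3 rows of [-0.0, -0.035, -0.052, -0.02, 0.016, 0.004]
```

View pics/s5.png

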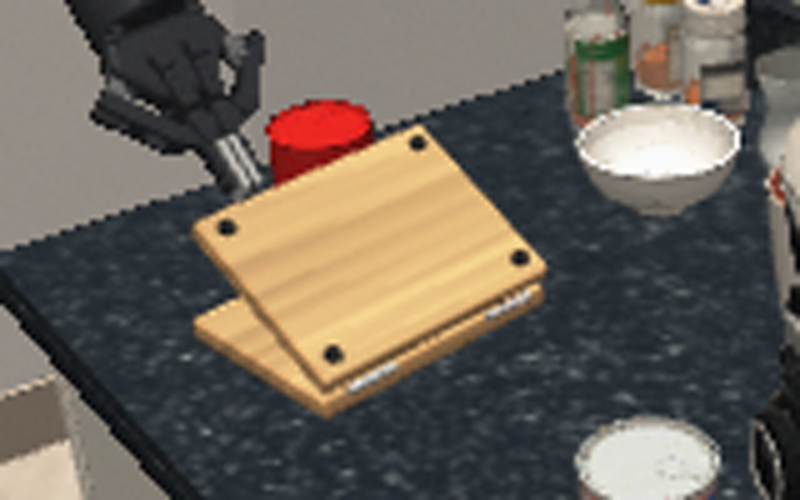

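The closed fingertips, at about (245,185) in the crop, are just outside the free edge and clear of the red tin. The leaf hasn't been touched. I'll finish the insertion.

Call:
step_arm --pt "0 -0.02 -0.08 -0.03 0.02 0" --pt "0 -0.045 -0.06 -0.03 0.02 0" --pt "0 -0.05 -0.04 0 0 0" --pt "0 0 0 0 0 0"

```text
time_s: 8.35
tool_pos: [467.1, 355.8, 154.4]
orientation: [2.334, 0.183, 0.085]
force: [0.2, -0.1, -0.8]
finger_gap: 0.001
```

```bash
cat >> geo.py <<'E'
def where():
    from station import arm
    s=arm.state(); M=Ro.from_rotvec(s["orientation"]).as_matrix(); tip=s["tool_pos"]+173*M[:,2]; d=tip-[P[0],P[1],0]; c,k=np.cos(P[2]),np.sin(P[2])
    z=M[:,2]; zy=-k*z[0]+c*z[1]; print("tip board",np.round([c*d[0]+k*d[1],-k*d[0]+c*d[1],d[2]],1),"tilt",round(np.arctan2(-zy,-z[2]),3),"F",s["force"].round(1),"t",s["time_s"])
E
python3 - <<'E'
from geo import *
where()
t=.8;w=wedge(.435,t,26);plan(tip2tcp(*w,t),ori(P[2],t),20)
# rise path
pr=None
for a in np.arange(.435,1.75,.1):
    t=np.interp(a,[.435,1.6],[.8,.25]);w=wedge(a,t,9);q=tip2tcp(*w,t)
    if pr is not None: print(round(a,2),round(t,2),w.round(),q.round(),((q-pr)/250).round(3))
    pr=q
E
```

```text
tip board [-29.2 125.9  35.9] tilt 0.8 F [ 0.3 -0.1  0.5] t 8.45
1 rows of [-0.002, 0.005, 0.02, -0.003, 0.015, 0.008]
0.54 0.75 [110.  65.] [471. 335. 191.] [ 0.007 -0.044  0.07 ]
0.64 0.71 [103.  76.] [473. 323. 208.] [ 0.008 -0.05   0.067]
0.74 0.66 [96. 87.] [475. 309. 223.] [ 0.009 -0.055  0.062]
0.84 0.61 [87. 96.] [477. 294. 238.] [ 0.01  -0.06   0.058]
0.94 0.56 [ 77. 105.] [480. 278. 251.] [ 0.011 -0.065  0.052]
1.04 0.52 [ 67. 112.] [483. 261. 263.] [ 0.011 -0.069  0.047]
1.14 0.47 [ 56. 119.] [486. 243. 273.] [ 0.012 -0.072  0.041]
1.24 0.42 [ 44. 124.] [489. 224. 281.] [ 0.012 -0.075  0.035]
1.34 0.38 [ 32. 128.] [492. 204. 289.] [ 0.013 -0.078  0.028]
1.44 0.33 [ 19. 130.] [496. 184. 294.] [ 0.013 -0.08   0.022]
1.54 0.28 [  7. 131.] [499. 164. 298.] [ 0.013 -0.081  0.015]
1.64 0.25 [ -6. 131.] [502. 146. 299.] [ 0.012 -0.072  0.005]
1.74 0.25 [-20. 130.] [504. 132. 297.] [ 0.009 -0.055 -0.006]
```

Call:
step_arm --pt "0.004 -0.02 0.04 0 0 0" --pt "0.004 -0.03 0.045 0.045 0.007 0" --pt "0.004 -0.03 0.045 0.045 0.007 0" --pt "0.004 -0.025 0.035 0.045 0.007 0" --pt "0.004 -0.025 0.035 0.045 0.007 0"

```text
time_s: 8.95
tool_pos: [472.2, 325.2, 210.4]
orientation: [2.437, 0.194, 0.083]
force: [-0.9, 2.2, -3.5]
finger_gap: 0.0
```

Run:
```python
from geo import *
where()
a=.74;t=.66;plan(tip2tcp(*wedge(a,t,9),t),ori(P[2],t),15)
```

```text
tip board [-28.3 106.1  79.3] tilt 0.699 F [-0.1  0.   0.2] t 9.05
2 rows of [0.005, -0.032, 0.024, 0.035, 0.017, 0.003]
```

Call:
step_arm --pt "0.005 -0.032 0.026 0.045 0.01 0" --pt "0.005 -0.032 0.026 0.045 0.01 0" --pt "0.005 -0.03 0.029 0.045 0.007 0" --pt "0.005 -0.03 0.029 0.045 0.007 0" --pt "0.006 -0.033 0.026 0.045 0.007 0" --pt "0.006 -0.033 0.026 0.045 0.007 0" --pt "0.006 -0.035 0.023 0.045 0.007 0" --pt "0.006 -0.035 0.023 0.045 0.007 0"

```text
time_s: 9.85
tool_pos: [483.8, 255.7, 267.4]
orientation: [2.643, 0.21, 0.065]
force: [-1.2, 1.5, -2.7]
finger_gap: -0.0
```

Run:
```python
from geo import *
where()
a=1.24;t=.42;plan(tip2tcp(*wedge(a,t,9),t),ori(P[2],t),10)
```

```text
tip board [-28.3  65.  115.7] tilt 0.493 F [ 0.5 -0.2 -0.2] t 9.95
4 rows of [0.005, -0.032, 0.014, 0.033, 0.011, 0.002]
```

Pushing with about 4 N, the leaf is near 1.05 rad. Next I'll take it past upright.

Call:
step_arm --pt "0.005 -0.034 0.017 0.04 0.01 0" --pt "0.005 -0.035 0.017 0.04 0.01 0" --pt "0.006 -0.036 0.016 0.04 0.01 0" --pt "0.006 -0.037 0.015 0.04 0.01 0" --pt "0.006 -0.039 0.014 0.045 0.007 0" --pt "0.006 -0.039 0.014 0.045 0.007 0" --pt "0.006 -0.04 0.011 0.045 0.007 0" --pt "0.006 -0.04 0.01 0.045 0.007 0" --pt "0.006 -0.04 0.008 0.045 0.007 0" --pt "0.006 -0.04 0.007 0.045 0.007 0"

```text
time_s: 10.95
tool_pos: [499.6, 153.0, 302.3]
orientation: [2.89, 0.231, 0.034]
force: [-0.2, 1.9, -2.0]
finger_gap: 0.002
```

Run:
```python
from geo import *
where()
pr=None
for a in np.arange(1.6,3.2,.1):  # tip leading corner on inner face at s=118
    s=118; t=np.interp(a,[1.6,2],[.25,0]); y,z=s*np.cos(a)+9*np.cos(t),18+s*np.sin(a)-9*np.sin(t); q=tip2tcp(y,z,t)
    if pr is not None: print(round(a,2),round(t,2),round(y),round(z),q.round(),((q-pr)/250).round(3))
    pr=q
import cv2
cv2.imwrite("pics/s6.png",cv2.resize(C["scene"]["img"][90:240,120:320,::-1],(800,600),interpolation=cv2.INTER_CUBIC))
```

```text
tip board [-30.5   0.8 134.7] tilt 0.245 F [-0.6  0.7 -0.1] t 11.05
1.7 0.19 -6 133 [503. 136. 303.] [ 0.014 -0.088  0.008]
1.8 0.12 -18 132 [507. 114. 303.] [ 0.014 -0.088  0.001]
1.9 0.06 -29 129 [511.  92. 302.] [ 0.014 -0.087 -0.007]
2.0 0.0 -40 125 [514.  71. 298.] [ 0.014 -0.086 -0.014]
2.1 0.0 -51 120 [516.  60. 293.] [ 0.007 -0.041 -0.022]
2.2 0.0 -60 113 [518.  51. 286.] [ 0.006 -0.039 -0.026]
2.3 0.0 -70 106 [519.  42. 279.] [ 0.006 -0.036 -0.03 ]
2.4 0.0 -78 98 [520.  33. 271.] [ 0.005 -0.033 -0.033]
2.5 0.0 -86 89 [522.  26. 262.] [ 0.005 -0.03  -0.036]
2.6 0.0 -92 79 [523.  19. 252.] [ 0.004 -0.026 -0.039]
2.7 0.0 -98 68 [524.  14. 241.] [ 0.004 -0.022 -0.042]
2.8 0.0 -102 58 [524.  10. 231.] [ 0.003 -0.018 -0.044]
2.9 0.0 -106 46 [525.   6. 219.] [ 0.002 -0.013 -0.045]
3.0 0.0 -108 35 [525.   4. 208.] [ 0.001 -0.009 -0.046]
3.1 0.0 -109 23 [525.   3. 196.] [ 0.001 -0.004 -0.047]
```

View pics/s6.png

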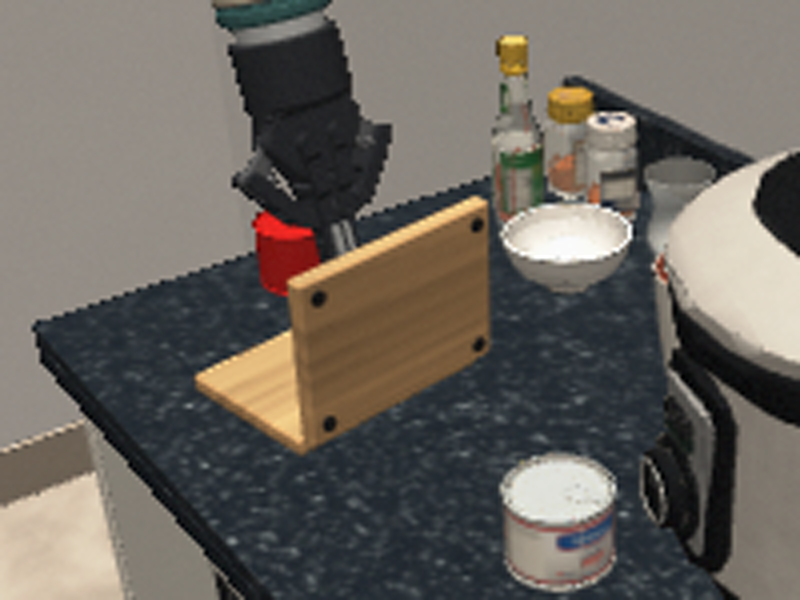

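The leaf is about upright, with its free edge running from (290,280) to (485,200). The tin stands well clear at (558,520). I'll carry on over.

Call:
step_arm --pt "0.007 -0.044 0.003 0.058 0.01 0" --pt "0.007 -0.044 0.001 0.058 0.01 0" --pt "0.007 -0.044 0 0.058 0.01 0" --pt "0.007 -0.044 -0.002 0.058 0.01 0" --pt "0.007 -0.044 -0.004 0.058 0.01 0" --pt "0.007 -0.044 -0.006 0.058 0.01 0" --pt "0.007 -0.044 -0.008 0.058 0.01 0" --pt "0.007 -0.044 -0.008 0.058 0.01 0"

```text
time_s: 11.85
tool_pos: [514.1, 63.3, 297.9]
orientation: [-3.121, -0.252, -0.004]
force: [-0.3, 2.1, 0.2]
finger_gap: -0.003
```

Run:
```python
from geo import *
where()
plan(tip2tcp(-60,113,0),ori(P[2],0),10)
```

```text
tip board [-30.9 -46.7 124.7] tilt -0.009 F [-0.1  0.1 -0.3] t 11.95
2 rows of [0.007, -0.023, -0.023, -0.009, 0.001, 0.004]
```

Call:
step_arm --pt "0.005 -0.03 -0.023 0 0 0" --pt "0.005 -0.035 -0.026 0 0 0" --pt "0.005 -0.036 -0.03 0 0 0" --pt "0.005 -0.033 -0.033 0 0 0" --pt "0.005 -0.03 -0.036 0 0 0" --pt "0.004 -0.026 -0.039 0 0 0" --pt "0.004 -0.022 -0.042 0 0 0" --pt "0.003 -0.018 -0.044 0 0 0"

```text
time_s: 12.75
tool_pos: [523.6, 1.7, 224.9]
orientation: [-3.126, -0.252, -0.006]
force: [0.6, 1.4, 1.5]
finger_gap: 0.001
```

Run:
```python
from geo import *
where()
plan(tip2tcp(-109,23,0),ori(P[2],0),10)
```

```text
tip board [ -32.4 -108.8   50.5] tilt -0.006 F [-0.6 -0.6 -0.4] t 12.85
3 rows of [0.003, 0.002, -0.037, -0.004, -0.0, 0.002]
```

Call:
step_arm --pt "0 0 -0.03 0 0 0" --pt "0 0 -0.03 0 0 0" --pt "0 0 -0.03 0 0 0" --pt "0 0 -0.02 0 0 0" --pt "0 0 -0.01 0 0 0"

```text
time_s: 13.35
tool_pos: [523.5, 1.7, 192.3]
orientation: [-3.127, -0.252, -0.004]
force: [0.6, -0.4, 1.5]
finger_gap: 0.001
```

```bash
python3 -c "
from geo import *
where()"
```

```text
tip board [ -31.7 -109.    19.3] tilt -0.004 F [1.6 0.  0.2] t 13.45
```

Call:
step_arm --pt "0 0 -0.012 0 0 0" --pt "0 0 -0.012 0 0 0" --pt "0 0 -0.012 0 0 0"

```text
time_s: 13.75
tool_pos: [524.2, 1.8, 191.2]
orientation: [-3.127, -0.253, -0.002]
force: [-15.7, -0.8, 26.4]
finger_gap: 0.0
```

```bash
python3 -c "
from geo import *
where()"
```

```text
tip board [ -31.  -109.1   18.2] tilt -0.004 F [-15.5   0.3  25.5] t 13.85
```

The tip is at z 18.2 mm and pressing with about 26 N, so the leaf is on its stop. I'll retreat straight up.

Call:
step_arm --pt "0 0 0.03 0 0 0" --pt "0 0 0.1 0 0 0" --pt "0 0 0.18 0 0 0" --pt "0 0 0.18 0 0 0" --pt "-0.1 0.15 0.1 0 0 0" --pt "-0.1 0.15 0 0 0 0" --pt "-0.1 0.15 0 0 0 0" --pt "-0.1 0.15 0 0 0 0" --pt "-0.1 0.15 0 0 0 0" --pt "-0.1 0.15 0 0 0 0"

```text
time_s: 14.85
tool_pos: [369.3, 228.6, 347.3]
orientation: [-3.125, -0.238, -0.016]
force: [0.7, 1.0, 0.3]
finger_gap: -0.002
```

Call:
step_arm --pt "-0.1 0.15 0 0 0 0" --pt "-0.1 0.15 0 0 0 0" --pt "-0.1 0.15 0 0 0 0" --pt "-0.1 0.15 0 0 0 0" --pt "0 0 0 0 0 0" --pt "0 0 0 0 0 0" --pt "0 0 0 0 0 0"

```text
time_s: 15.55
tool_pos: [259.7, 387.1, 349.2]
orientation: [-3.119, -0.251, -0.02]
force: [0.3, -0.7, 0.0]
finger_gap: 0.0
```

Run:
```python
from geo import *
import cv2
where()
t=C["top"]["img"][140:260,160:320,::-1];s=C["scene"]["img"][120:240,160:320,::-1]
cv2.imwrite("pics/s7.png",cv2.resize(np.hstack([s,t]),(800,300),interpolation=cv2.INTER_CUBIC))
P=[*P[:3],np.pi]
for x,y in((-90,-140),(90,-140),(-90,140),(90,140)):
  print(x,y,"scene px",((proj("scene",b2w(P,x,y,18))-[160,120])*2.5).round(),"top px",((proj("top",b2w(P,x,y,18))-[160,140])*2.5+[400,0]).round())
```

```text
tip board [-226.9  314.8  176.2] tilt -0.011 F [ 0.2 -1.1 -0.4] t 15.65
-90 -140 scene px [166. 249.] top px [669. 237.]
90 -140 scene px [278. 181.] top px [656. 110.]
-90 140 scene px [ 19. 157.] top px [467. 255.]
90 140 scene px [129. 105.] top px [460. 128.]
```

View pics/s7.png

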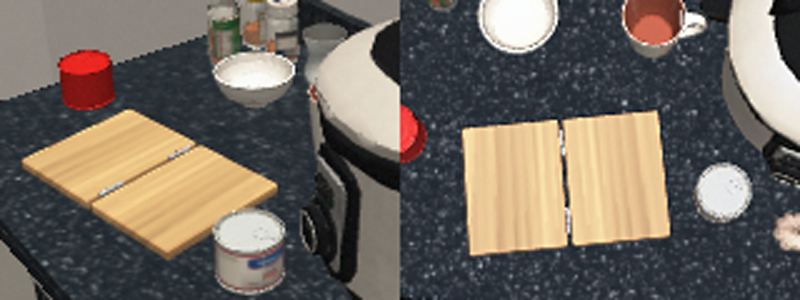

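The board lies flat. Its leaf corners, at (166,255) and (278,183) in the scene crop and (669,237) and (656,110) in the top crop, match the predicted flat pose to within a few pixels. The tin is clear at (323,192) in the top crop, and everything else is where it was.

```bash
python3 -c "
from station import job
print(job.close_job())"
```

```text
the job is handed in; nothing more can be done
None
```

The board is unfolded and the job is handed in, at about 15.7 s of the 64 s allowed. I first slid the tin about 120 mm along the worktop with the half-open fingers. Then I turned the leaf over its hinge with closed fingertips and pressed it flat.

- **Tin:** it stands upright, about 39 mm clear of where the leaf landed. I measured that from both cameras.
- **Leaf:** the fingertips stopped at 18.2 mm, against an expected upper face of 18 mm. In the last pictures the leaf corners match the predicted flat pose to within a few pixels. I did not measure the leaf's height separately.
- **Forces:** the readings while turning the leaf were about 4 N or less. The final press was about 26 N downward, with an unplanned 15 N sideways, within the 40 N and 120 N limits.
- **Other things:** the bowl, mug, garlic and red tin look unmoved. The tape measure was outside the last crop, but the arm never went near it. The robot ended clear of everything.

One check disagreed slightly: my first fit of the board's position was off by up to 1.7 pixels at one hinge corner, roughly 4 mm. It had no visible effect on the result.

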